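Free the press's ratchet pawl and push the bush home

ROBOT

A 7-joint arm with a two-finger parallel gripper is mounted at the origin on the work surface. World frame = base frame: x ahead of the robot, y to its left, z up, the work surface at z = 0. Lengths are in mm, angles in degrees, forces in N, time in s.
With the tool pointing down it reaches from about 425 to 1025 mm from the base axis. Payload 3.6 kg.
Tool frame: the origin (TCP) lies between the finger pads; the fingertips stand 8 mm ahead of it and the grasp point (between the pads) lies 11 mm behind it; z points along the fingers, x is the direction in which the jaws open and shut, and the axes are right-handed (so a half turn about z gives the same grasp; the last joint's range is limited). The gripper opens to 85 mm and grips with 20 to 120 N. Pads are 22 mm wide; open, the fingers measure 114 mm over their backs; the gripper's body (76 mm by 85 mm) begins 54 mm behind the grasp point. The pads swing forward as they close: fully open they stand 13 mm farther back than shut.
Start: joints at [66.549, 33.873, 2.773, 92.16, -1.908, 54.013, -1.931], TCP at [225.169, -689.151, 199.902] pointing down, gripper open.
Joint ranges: [-153.93, 153.93], [-27.13, 128.08], [-72.61, 78.16], [10.71, 143.7], [-87.88, 267.88], [4.46, 118.87], [-176.78, 176.78]. Speed limits (degrees/s): [147.25, 147.25, 180, 180, 180, 180, 180].

INTERFACE

Orientations are given as a 3x3 rotation matrix whose columns are the frame's x, y, z axes.
In Python, from station import robot gives the robot as it stands. Calls block until the motion is done:
- robot.move_to(position, orientation): joint-space move of the TCP to a pose.
- robot.move_linear(position, ori=None, max_speed=150): straight line of the TCP; ori=None keeps the orientation; max_speed is the mean speed in mm/s.
- robot.move_j(angles): joint-space move.
- robot.gripper_to(opening, squeeze=None): finger opening in mm; squeeze is the grip in N (None keeps the last); returns when the fingers have stopped.
- robot.hold(seconds).
- robot.inverse_kinematics(position, orientation): joint angles nearest the present ones, or None.
- robot.get_state(): the state.
- robot.camera(name): name is "side" or "top"; returns the picture (400x640x3 uint8, red, green, blue); there is no depth.
- robot.camera_info(name): a dict with "intrinsics" (3x3 intrinsics, pixels), "R" (3x3) and "t" (3): a world point X has camera coordinates R X + t. Camera axes: x right, y down, z forward; pixel columns grow to the right and rows downward; lengths in mm; the calibration is good to about 2 mm. A picture is of the moment at which its call begins. camera_info takes no time and is no camera call.
A pose or a line that the arm cannot do raises robot.IKError and nothing moves.
- robot.finish_job(): hands the job in, once; it reports no verdict.
The state is a dict: "time": time; "q": joint angles; "joint_velocities": joint speeds; "tau": joint torques, N m; "position": TCP position; "ee_rot": TCP orientation; "force": force on the tool from outside, world axes, zero at the start; "torque": the same for the moment, N m; "opening": finger opening in mm.
Only numpy, scipy, OpenCV 4.12 (cv2) and the standard library are available. Lean on these libraries where they do the work, as an engineer would, in place of code of your own. Each camera call takes 0.05 s, during which the arm holds its last target.

TASK

The lever press is held up by its ratchet. With a fingertip press the thumb pad of the pawl down until the pawl flips over and stays clear of the ratchet wheel, then push the lever's handle down until the ram has pushed the brass bush fully home, its flange seated on the housing. Grip and lift nothing, leave the housing and the things round the press where they stand, and finish with the hand clear of everything.

Things in the scene. Friction and masses are not known exactly. Their poses are not given: they have to be found in the camera images.
- press: green cast bench lever press, fixed. Base 230 x 120 x 30 mm, head 70 mm wide, its top 262 mm and its square ram up to 305 mm high. Origin: centre of the base's underside. x points from its front (operator's side) to its back, y to its left, z up. Ram 30 mm, head's front face 60 mm in front of the origin; lever on the right (-y), ratchet wheel and pawl on the left (+y)
- shaft (a point): point on the axis of the lever's shaft, 190 mm above the bench, in the vertical plane in which the lever swings (67.5 mm to the right of the press's middle plane). The shaft lies along the press's y axis
- handle (a point): middle of the black round sleeve grip (20 mm diameter, 85 mm long) near the front end of the lever, on the rod's centre line, 190 mm from the shaft; the rod ends 235 mm from the shaft. The lever points to the front and slopes up at the start
- lever (a joint): lever angle, rad, growing as the handle goes down; the rod slopes up to the front by (0.65 - value). Starts at 0 to 0.25; friction holds it where it is left. With the pawl not freed it locks at the next tooth (0.39 apart), by 0.5 at the latest. Ram: 16 mm per rad; it meets the bush at about 0.8, bush home at about 1.3, stop at 1.45. Push at the grip: about 3 N, 8 N with the bush
- pawl_pad (a point): centre of the top face of the pawl's flat steel thumb pad, 26 x 26 mm, 7 mm thick, in front of the head on its left side, about 260 mm above the bench and free from above. With the pawl's joint at 0 its pivot lies 43 mm behind and 16 mm below this point; the pad swings about it
- pawl (a joint): pawl angle, rad, growing as its thumb pad is pressed down: at the start 0 to 0.17 (nose between two teeth of the wheel, or resting on a tooth); above 0.19 clear of the teeth. An over-centre spring resists with about 3 N, passes dead centre at 0.28 and then holds the pawl out at its stop, 0.52, where the pad is 23 mm lower than at 0
- bush_top (a point): centre of the top of the brass bush's flange (38 mm diameter, 4 mm thick), under the ram
- bush (a joint): how far the bush has been pushed into the housing, m: 0 at the start (flange 7.2 mm above the housing), 0.0072 home
- housing_mid (a point): centre, half-way up, of the loose grey bearing housing (foot 84 x 58 mm, round body 56 mm diameter, 40 mm high) that stands on the press's round plate with the bush started in its bore
- spare_bush: bystander: spare brass bush standing on its flange, 38 mm diameter, 30 mm high; origin under its centre
- collar: bystander: steel collar, 68 mm diameter, 34 mm high; origin under its centre
- oil: bystander: small grey tin, 52 mm diameter, 85 mm high; origin under its centre
- wrench: bystander: open wrench 170 mm long lying on the bench; origin under its middle
Things that resemble listed ones, but are neither listed nor needed, are in the scene too. Leave any turquoise look-alike of the part that bears bush_top alone.

How it is judged (in metres and radians):
On the way, in this order (a step that is already met when the one before it is completed fails the run):
1. the pawl is pressed over, clear of the teeth, with the handle still up (value of joint pawl above 0.35 rad and value of joint lever below 0.62 rad), for 0.2 s.
2. the lever is pushed down and the ram has pushed the bush home (value of joint bush above 0.0062 m and value of joint lever above 1.1 rad), for 0.2 s.
At the end, for the whole second after the job is handed in: the bush is home in the housing to within 1 mm, the lever is down (joint above 1.1 rad) and at rest, the pawl stays clear of the teeth (joint above 0.35 rad), the housing stands on the press's plate, and the robot touches nothing (all of step 2 and value of joint pawl above 0.35 rad and velocity of joint lever between -0.05 and 0.05 rad/s and z of housing_mid in the frame of press below 0.07 m).
It fails at once if the housing is shifted by more than 15 mm or lifted (distance of housing_mid from where it was at the start of the episode above 0.015 m or z of housing_mid in the frame of press above 0.073 m).
It fails at once if the lever is lifted well above where it stood (value of joint lever below -0.2 rad).
It fails at once if a thing beside the press is picked up or pushed away (moved by more than 25 mm) (distance of any of spare_bush, collar, oil, wrench from where it was at the start of the episode above 0.025 m).
It also fails if it takes over 54 s, if anything falls off the work surface, if the arm or the gripper's body presses on something with over 40 N, if the wrist force passes 120 N, or if a joint passes its speed limit or range.

## Working session

There is one attempt and no reset: what is moved stays moved. The work goes in short steps, each a Python script; the robot and the scene stay as the last script left them, time stands still between calls to the robot, and variables do not carry over. Pictures are saved under pics/ and viewed, and the job is handed in when it is done.

```bash
ls; mkdir -p pics; python3 - <<'E'
from station import robot
import cv2
for n in("side","top"):
    im=robot.camera(n);cv2.imwrite(f"pics/{n}0.png",im[:,:,::-1]);i=robot.camera_info(n)
    print(n,i)
s=robot.get_state();print(s)
E
```

```text
pics
side {'intrinsics': array([[479.56507365,   0.        , 320.51771137],
       [  0.        , 479.56507365, 204.29467703],
       [  0.        ,   0.        ,   1.        ]]), 'R': array([[-0.86920029, -0.49418318,  0.01654826],
       [-0.27171791,  0.44941795, -0.85099523],
       [ 0.41311045, -0.74418176, -0.52491263]]), 't': array([469.76739674, 351.46427033, 827.50589828])}
top {'intrinsics': array([[407.42508728,   0.        , 316.55588885],
       [  0.        , 407.42508728, 205.99528752],
       [  0.        ,   0.        ,   1.        ]]), 'R': array([[ 0.01244219, -0.99972371, -0.01994251],
       [-0.98442067, -0.00874863, -0.17561153],
       [ 0.17538854,  0.02181682, -0.98425753]]), 't': array([ -57.13934196,  609.08178795, 1153.89724648])}
{'time': 0.1, 'q': array([66.54999715, 33.92058649,  2.76687755, 92.22891329, -1.90949494,
       54.01265184, -1.930159  ]), 'joint_velocities': array([-0.08053601, -0.19021514,  0.09636604, -0.14453817, -0.04775776,
       -0.04955504,  0.02603312]), 'tau': array([ 4.26524493e-03, -5.49999118e+01,  1.55290525e+00, -1.98825091e+01,
        9.64164647e-03,  3.82043872e-03, -5.50892963e-06]), 'position': array([ 224.92373017, -688.37435784,  198.85444635]), 'ee_rot': array([[ 3.10640347e-01, -9.50527260e-01, -7.08981124e-04],
       [-9.50525371e-01, -3.10641145e-01,  1.89717612e-03],
       [-2.02355633e-03,  8.45650967e-05, -9.99997949e-01]]), 'force': array([-0.7760646 , -0.29802931, -0.15924631]), 'torque': array([-0.04381655,  0.02324717,  0.00678485]), 'opening': 85.31925785113926}
```

View pics/side0.png

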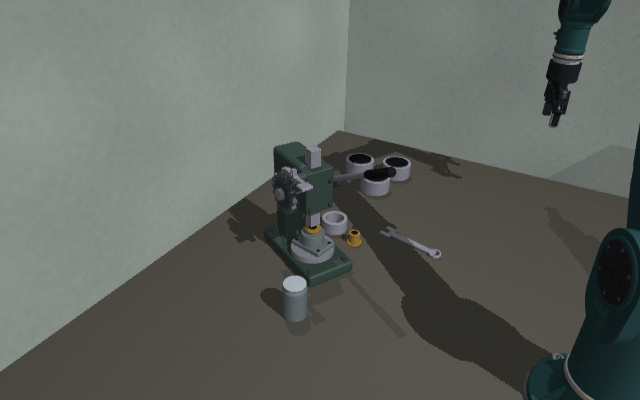

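View pics/top0.png

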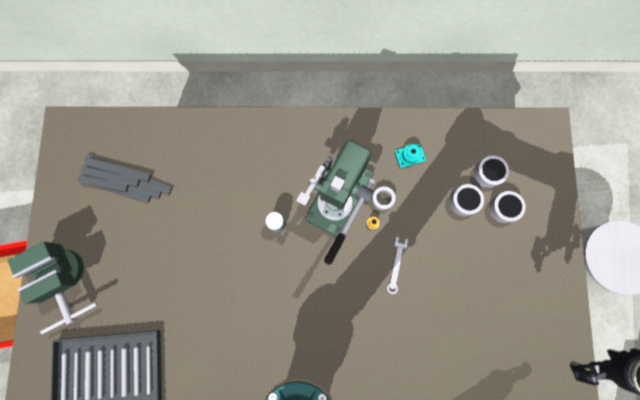

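The side view shows the press at about (305,210) with the black grip at (380,173). The top view shows the press at (340,190), grip at (335,248) and pawl pad at about (303,198). I'll take closer crops.

```bash
python3 - <<'E'
import cv2,numpy as np
a=cv2.imread("pics/side0.png")[130:290,250:410];b=cv2.imread("pics/top0.png")[130:280,255:405]
a=cv2.resize(a,(600,600),interpolation=cv2.INTER_CUBIC);b=cv2.resize(b,(600,600),interpolation=cv2.INTER_CUBIC)
a=cv2.convertScaleAbs(a,alpha=1.5);
cv2.imwrite("pics/side0c.png",a);cv2.imwrite("pics/top0c.png",b)
E
```

```text
(no output)
```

View pics/side0c.png

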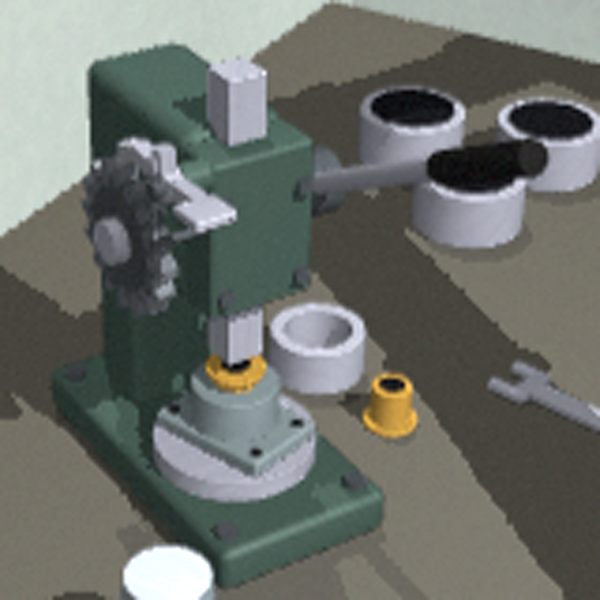

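View pics/top0c.png

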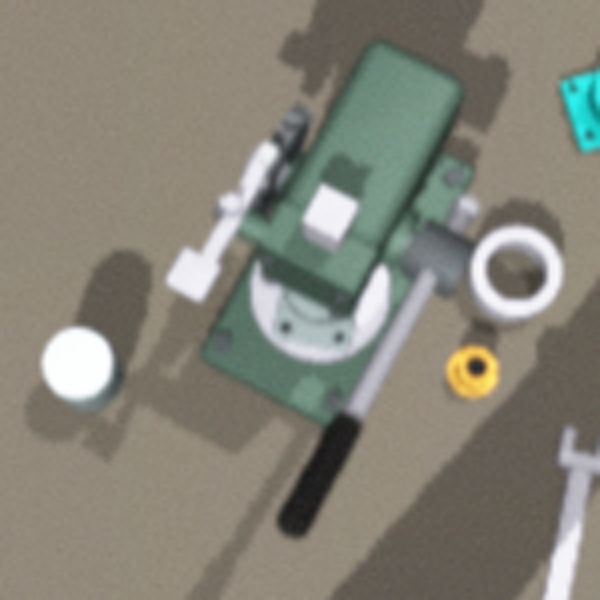

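In the side crop, the pad is at (208,214) in front of the ratchet wheel and the grip runs from (430,165) to (535,157). In the top crop, the pad is at (193,275) and the grip runs from (345,422) to (295,525).
- **Grip:** the three dark-topped cups near the grip could be confused with it, but the black sleeve sits on the rod. The look-alike rig is at (50,280) in the top view.
- **Bush:** the turquoise part at (411,155) and the spare bush at (373,223) could be mistaken for it.

The press at (340,190) fits the description, so I'll triangulate from it.

```bash
cat > h.py <<'E'
import numpy as np,cv2
from station import robot
C={n:robot.camera_info(n) for n in("side","top")}
def ray(n,p):
    c=C[n];R=np.array(c["R"]);t=np.array(c["t"]);d=R.T@np.linalg.solve(c["intrinsics"],[p[0],p[1],1.]);return -R.T@t,d/np.linalg.norm(d)
def plane(n,p,z):
    o,d=ray(n,p);return o+d*(z-o[2])/d[2]
def tri(ps,pt):
    A=[];b=[];L=[]
    for n,p in(("side",ps),("top",pt)):
        o,d=ray(n,p);P=np.eye(3)-np.outer(d,d);A.append(P);b.append(P@o);L.append((o,P))
    X=np.linalg.solve(sum(A),sum(b));return X,[round(float(np.linalg.norm(P@(X-o))),1) for o,P in L]
def proj(n,X):
    c=C[n];v=c["intrinsics"]@(np.array(c["R"])@X+c["t"]);return v[:2]/v[2]
E
python3 - <<'E'
from h import *
np.set_printoptions(precision=1,suppress=True)
S=lambda x,y:(250+(x-1.4)/3.75,130+(y-1.4)/3.75)
T=lambda x,y:(255+(x-1.5)/4,130+(y-1.5)/4)
print("pad",tri(S(208,214),T(193,275)), plane("top",T(193,275),258))
print("grip",tri(S(484,160),T(320,473)))
print("ram",tri(S(238,72),T(330,213)),plane("top",T(330,213),305))
# rod line: shaft vs tip
for p in[(432,275),(360,412),(345,420),(293,527)]: print("rod",plane("top",T(*p),240))
for p in[(378,38),(466,85),(383,318),(242,232)]: print("head",plane("top",T(*p),262))
for p in[(207,352),(328,425),(472,163)]: print("base",plane("top",T(*p),30))
E
```

```text
pad (array([592.7, -21. , 253.9]), [0.1, 0.1]) [591.9 -21.2 258. ]
grip (array([469.7, -99.1, 284.8]), [0.5, 0.5])
ram (array([ 623. , -104.2,  295.9]), [0.2, 0.2]) [ 620.6 -104.   305. ]
rod [ 596.8 -169.7  240. ]
rod [ 510.3 -124.8  240. ]
rod [ 505.3 -115.6  240. ]
rod [439.6 -84.1 240. ]
head [ 743.8 -135.   262. ]
head [ 713.4 -189.8  262. ]
head [ 565.5 -137.7  262. ]
head [618.4 -51.2 262. ]
base [578.  -19.9  30. ]
base [ 523.9 -111.    30. ]
base [ 726.1 -220.4   30. ]
```

```bash
python3 - <<'E'
from h import *
np.set_printoptions(precision=1,suppress=True)
T=lambda x,y:(255+(x-1.5)/4,130+(y-1.5)/4)
g=np.array([469.7,-99.1,284.8])
# intersect top rays of rod with vertical rod plane: iterate z=190+d*tan(th)
th=np.arcsin((g[2]-190)/190);print("lever",0.65-th)
for it in range(3):
  a=g
  pts=[]
  for px,d in(((425,290),35),((360,412),135),((295,525),225)):
    pts.append(plane("top",T(*px),190+d*np.sin(th)))
  v=pts[0]-pts[2]
print(pts,np.degrees(np.arctan2(v[1],v[0])))
yaw=np.arctan2(v[1],v[0])
for yd in(-28,-30,-32):
  y=np.radians(yd);x=np.array([np.cos(y),np.sin(y)]);print(yd,"shaft",g[:2]+190*np.cos(th)*x)
R0=robot.get_state()["ee_rot"]
for yd in(-30,):
  y=np.radians(yd);x=np.array([np.cos(y),np.sin(y),0]);yy=np.array([-x[1],x[0],0])
  for s in(1,-1):
    for nm,X,Y in(("x//y",s*yy,None),("x//x",s*x,None)):
      R=np.c_[X,np.cross([0,0,-1],X),[0,0,-1]]
      for p in([592,-21,400],[592,-21,240],[469,-99,400],[469,-99,300],[447,-86,200],[475,-102,65]):
        q=robot.inverse_kinematics(p,R);print(s,nm,p,q)
E
```

```text
lever 0.1276162727682708
[array([ 593.3, -168.2,  207.5]), array([ 508.4, -124. ,  257.4]), array([438.1, -84.8, 302.3])] -28.251004006836222
-28 shaft [ 615.1 -176.4]
-30 shaft [ 612.3 -181.4]
-32 shaft [ 609.3 -186.4]
1 x//y [592, -21, 400] [ 27.4  17.8 -39.4  94.4  11.8  72.   45.7]
1 x//y [592, -21, 240] [ 26.   25.9 -39.  106.3  19.7  54.7  38.3]
1 x//y [469, -99, 400] [ 43.5   6.8 -40.8 106.7   4.7  68.3  61.2]
1 x//y [469, -99, 300] [ 40.8  12.2 -40.1 115.1   9.5  55.9  56. ]
1 x//y [447, -86, 200] [ 36.7  17.9 -38.6 124.6  16.6  42.4  47.2]
1 x//y [475, -102, 65] [ 28.2  32.2 -28.5 127.3  33.2  27.7  33.4]
1 x//x [592, -21, 400] [ 17.   15.8 -25.   94.9   7.   70.9 -39.5]
1 x//x [592, -21, 240] [ 11.8  22.7 -19.  106.9   9.2  51.9 -41.5]
1 x//x [469, -99, 400] [ 27.9   5.3 -23.3 107.2   2.3  67.9 -26.1]
1 x//x [469, -99, 300] [ 24.3  10.1 -20.4 115.7   4.3  54.9 -28.4]
1 x//x [447, -86, 200] [ 19.5  15.3 -17.2 125.3   6.9  40.3 -32.4]
1 x//x [475, -102, 65] [ 14.3  30.   -9.9 127.9  12.7  23.  -36.1]
-1 x//y [592, -21, 400] [   4.8   14.6   -9.2   95.4    2.4   70.2 -124.9]
-1 x//y [592, -21, 240] [  -3.2   21.7    1.1  107.5   -0.5   50.7 -121.8]
-1 x//y [469, -99, 400] [  14.     4.6   -8.1  107.7    0.7   67.8 -114.3]
-1 x//y [469, -99, 300] [   8.7    9.2   -2.6  116.3    0.5   54.5 -114.1]
-1 x//y [447, -86, 200] [   3.    14.6    2.6  125.9   -1.    39.5 -113.7]
-1 x//y [475, -102, 65] [ -0.9  30.3  10.2 128.6 -13.7  22.1 -99.3]
-1 x//x [592, -21, 400] [ 41.1  23.5 -61.2  93.9  21.1  75.3 126.4]
-1 x//x [592, -21, 240] [ 39.4  33.4 -61.3 105.8  33.4  61.2 115. ]
-1 x//x [469, -99, 400] [ 60.6  10.1 -61.6 106.2   9.5  69.2 145.9]
-1 x//x [469, -99, 300] [ 56.5  16.9 -61.1 114.6  17.5  58.2 137.2]
-1 x//x [447, -86, 200] [ 52.8  24.4 -61.1 124.1  29.3  47.5 123.3]
-1 x//x [475, -102, 65] [ -16.5   34.    32.2  129.2  -40.9   27.  -161.4]
```

```bash
cat >> h.py <<'E'
np.set_printoptions(precision=1,suppress=True)
yaw=np.radians(-29);px=np.array([np.cos(yaw),np.sin(yaw),0]);py=np.array([-px[1],px[0],0])
R=np.c_[px,np.cross([0,0,-1],px),[0,0,-1]]
pad=np.array([592.5,-21,255]);shaft=np.array([613,-179.5,190.])
def st(m=""):
    s=robot.get_state();print(m,round(s["time"],2),s["position"],s["force"],round(s["opening"],1));return s
def snap(n,name,box,sc):
    im=robot.camera(n)[:,:,::-1];x0,y0,x1,y1=box
    cv2.imwrite(f"pics/{name}.png",cv2.resize(im[y0:y1,x0:x1],None,fx=sc,fy=sc,interpolation=cv2.INTER_CUBIC))
E
python3 - <<'E'
from h import *
robot.gripper_to(0);st()
p=robot.get_state()["position"]
robot.move_linear([p[0],p[1],400],max_speed=250);st()
robot.move_to(list((pad-4*px)[:2])+[400],R);st()
robot.move_linear(list((pad-4*px)[:2])+[300],max_speed=150);st()
snap("side","s1",(230,90,410,250),3.5);snap("top","t1",(230,110,410,270),3.5)
E
```

```text
0.87 [ 225.2 -689.2  199.9] [ 0.2 -0.8  0.7] 0.0
 1.82 [ 224.9 -688.2  398.1] [-0.2 -0.3 -0.3] 0.0
 4.51 [589.1 -20.6 399.8] [ 0.5 -0.1 -0. ] 0.3
 5.33 [589.8 -19.  300.9] [-0.2 -0.2 -0.6] 0.2
```

View pics/s1.png

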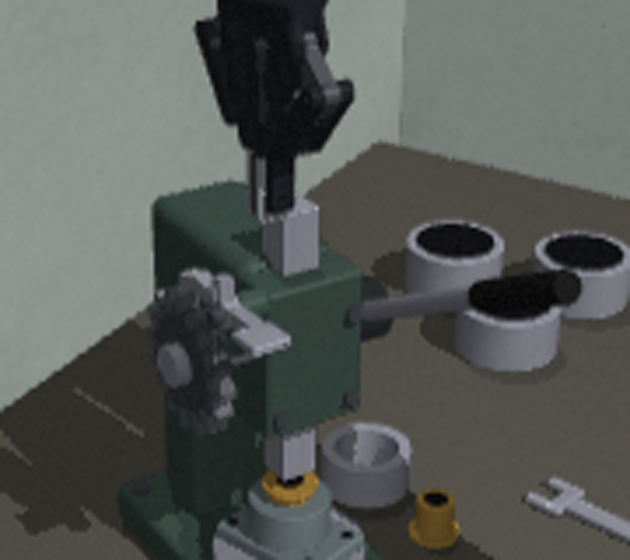

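View pics/t1.png

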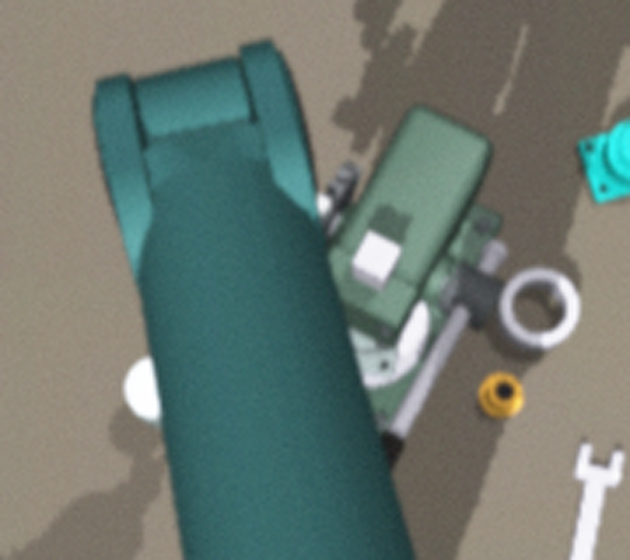

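The side crop shows the pad at (262,338) and the fingertip at (275,212), which looks higher than I expected. I'll compare it with the projection.

```bash
python3 - <<'E'
from h import *
for z in(300,293,310,320,330): print(z,(proj("side",np.array([589.8,-19,z]))-[230,90])*3.5)
print((proj("side",pad)-[230,90])*3.5)
E
```

```text
300 [265.2 268.6]
293 [265.2 279.9]
310 [265.2 252.4]
320 [265.2 236. ]
330 [265.2 219.4]
[262.9 336.7]
```

```bash
python3 - <<'E'
from h import *
for z in(199,191): print(z,proj("side",np.array([225,-688,z])),proj("top",np.array([225,-688,z])))
X=np.array([589.8,-19,0])
for c in("side","top"): i=C[c];print(c,-np.array(i["R"]).T@i["t"])
snap("side","s2",(250,60,350,220),4)
a=cv2.imread("pics/side0.png")[60:160,500:600];cv2.imwrite("pics/s0t.png",cv2.resize(a,None,fx=5,fy=5))
st()
E
```

```text
199 [543.5 136.3] [577.6 354.7]
191 [542.8 139. ] [575.6 354.1]
side [162.  690.  725.7]
top [ 397.9  -77.  1241.6]
 5.47 [590.  -18.9 301.3] [ 0.1 -1.4  0. ] -0.2
```

View pics/s2.png

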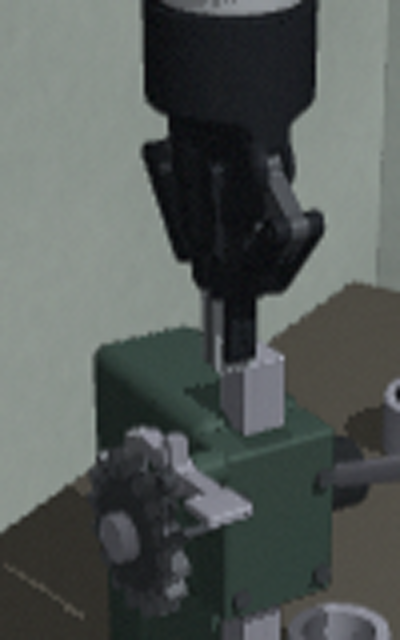

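View pics/s0t.png

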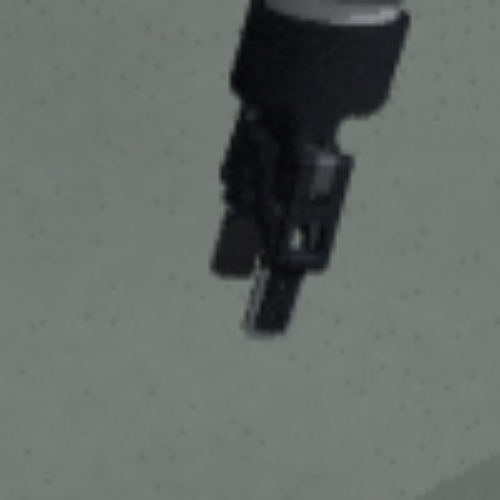

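```bash
python3 - <<'E'
from h import *
a=cv2.imread("pics/top0.png")[320:400,540:640];cv2.imwrite("pics/t0t.png",cv2.resize(a,None,fx=6,fy=6,interpolation=cv2.INTER_CUBIC))
# predicted pad positions open
x=np.array([.31,-.95,0]);T=np.array([225,-688,199.])
for s in(1,-1):
  for z in(204,240): 
    P=T+s*45*x;P[2]=z;print(s,z,proj("side",P),proj("top",P))
E
```

```text
1 204 [541.  128.5] [596.3 349.3]
1 240 [544.3 116.5] [606.5 352. ]
-1 204 [547.1 141.2] [561.4 360.9]
-1 240 [550.7 128.7] [570.3 364. ]
```

View pics/t0t.png

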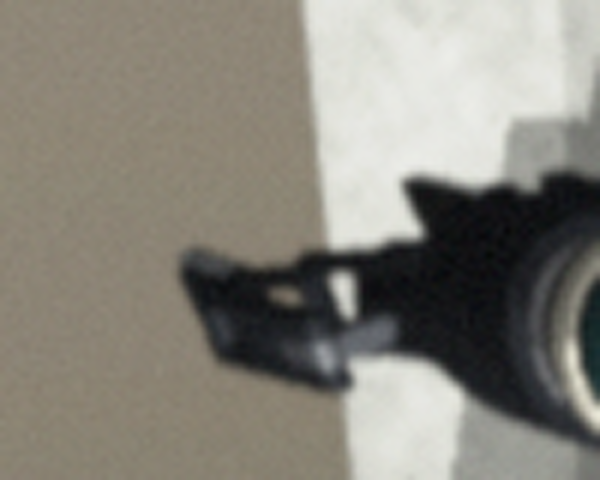

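```bash
python3 - <<'E'
from h import *
for z in(204,225,240,255):
  P=plane("side",(553.2,126),z);print(z,P,proj("top",P))
  for dx in((549,126),(557.4,126)):
    P=plane("side",dx,z);print("   ",P,proj("top",P))
for z in(293,320,335):print(z,plane("side",(306.2,151.2),z))
E
```

```text
204 [ 211.3 -769.4  204. ] [614.  361.7]
    [ 221.8 -762.9  204. ] [610.7 357. ]
    [ 200.8 -776.   204. ] [617.3 366.4]
225 [ 209.3 -710.7  225. ] [594.9 364. ]
    [ 219.4 -704.4  225. ] [591.7 359.4]
    [ 199.2 -717.   225. ] [598.1 368.5]
240 [ 207.9 -668.7  240. ] [580.7 365.6]
    [ 217.7 -662.6  240. ] [577.6 361.1]
    [ 198.1 -674.8  240. ] [583.8 370.1]
255 [ 206.5 -626.8  255. ] [566.1 367.4]
    [ 215.9 -620.9  255. ] [563.1 362.9]
    [ 197.  -632.7  255. ] [569.2 371.8]
293 [632.7 -91.9 293. ]
320 [603.4 -43.1 320. ]
335 [587. -16. 335.]
```

The tip is about 40 mm higher in the images than the state says, at both the start pose and this one, while sideways it agrees. I'll descend with a force guard to find out which is right.

```bash
cat >> h.py <<'E'
def down(xy,z0,z1,dz,fmax,sp=60):
    z=z0
    while z>z1:
        z-=dz;robot.move_linear([xy[0],xy[1],z],max_speed=sp);s=robot.get_state()
        print(round(z,1),s["position"],round(s["force"][2],1),round(s["time"],2))
        if abs(s["force"][2])>fmax: break
    return z
E
python3 - <<'E'
from h import *
xy=(pad-4*px)[:2]
robot.move_linear([*xy,270],max_speed=100)
down(xy,270,218,4,2.5)
snap("side","s3",(250,60,350,220),4)
E
```

```text
266 [589.2 -19.  266.3] 0.3 6.17
262 [588.8 -19.1 261.8] -0.2 6.42
258 [588.7 -19.1 257.6] 0.2 6.67
254 [588.7 -19.1 253.6] -0.4 6.92
250 [588.7 -19.1 249.7] -0.2 7.17
246 [588.7 -19.1 245.7] 0.9 7.42
242 [588.8 -19.1 241.7] 0.6 7.67
238 [588.7 -19.1 237.7] 0.2 7.92
234 [588.7 -19.1 233.7] -0.3 8.18
230 [588.7 -19.1 229.7] -0.2 8.43
226 [589.  -19.  225.8] -0.1 8.68
222 [588.7 -19.1 221.7] 0.4 8.93
218 [588.7 -19.1 217.6] -0.2 9.18
```

View pics/s3.png

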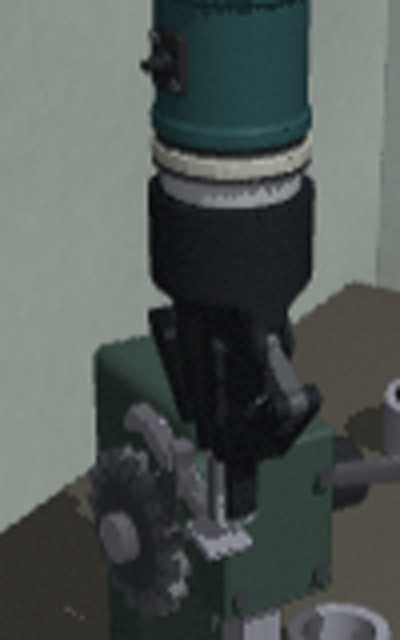

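The pad now looks about 9 px lower, at (220,540) in the crop against (220,505) before. That suggests the pawl has flipped. I'll raise the hand, move off and check.

```bash
python3 - <<'E'
from h import *
xy=(pad-4*px)[:2]
robot.move_linear([*xy,310],max_speed=200)
c=shaft-185*np.cos(.52)*px
robot.move_to([c[0],c[1],330],R);st()
snap("side","s4",(250,130,410,290),3.75);snap("top","t4",(255,130,405,280),4)
E
```

```text
10.47 [ 471.8 -101.8  329.1] [ 0.8 -0.7  0.3] 0.2
```

View pics/s4.png

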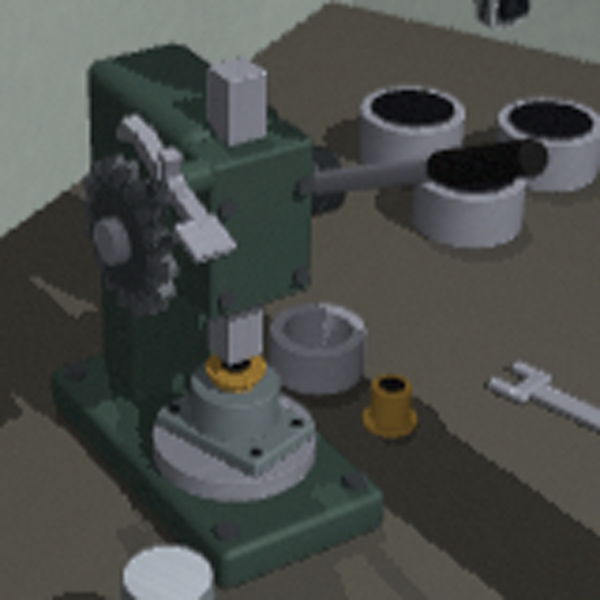

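View pics/t4.png

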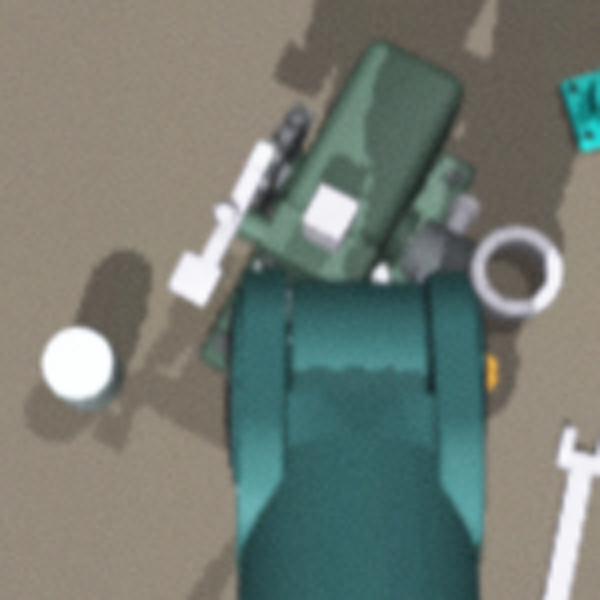

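The pawl has flipped and stayed out: its nose is up at (135,130) in the side crop and the pad is down at (205,240), with the lever still up. The visual tip offset was the right one, so the real tip is about 32 mm above the reported TCP. Next I'll push the lever along its arc.

```bash
cat >> h.py <<'E'
OFF=32
def arc(v):
    f=.65-v;p=shaft-188*np.cos(f)*px;z=190+188*np.sin(f)+10/np.cos(f)+11*abs(np.tan(f))
    return np.array([p[0],p[1],z-OFF])
def sweep(vs,sp=80,fmax=45):
    for v in vs:
        robot.move_linear(list(arc(v)),max_speed=sp);s=robot.get_state()
        print(round(v,2),s["position"],s["force"],round(s["time"],2))
        if np.linalg.norm(s["force"])>fmax: print("STOP");break
E
python3 - <<'E'
from h import *
sweep(np.arange(0.0,0.75,.1))
snap("side","s5",(250,130,410,290),3.75);snap("top","t5",(255,130,405,280),4)
E
```

```text
0.0 [ 482.1 -106.8  292.4] [ 0.4 -1.2  0.1] 11.2
0.1 [ 472.6 -101.7  274.7] [-0.4 -0.7  0.5] 11.61
0.2 [464.7 -97.4 256.1] [ 0.5  0.1 -0.5] 12.02
0.3 [458.2 -93.9 236.9] [-0.3 -1.  -0.2] 12.43
0.4 [453.4 -91.2 217.5] [ 0.3 -0.7  0.7] 12.82
0.5 [450.1 -89.4 197.8] [-0.2  0.3 -0. ] 13.22
0.6 [448.5 -88.5 177.7] [-0.3  0.5 -0.3] 13.62
0.7 [448.5 -88.5 159. ] [-0.1 -1.1 -0.7] 14.01
```

View pics/s5.png

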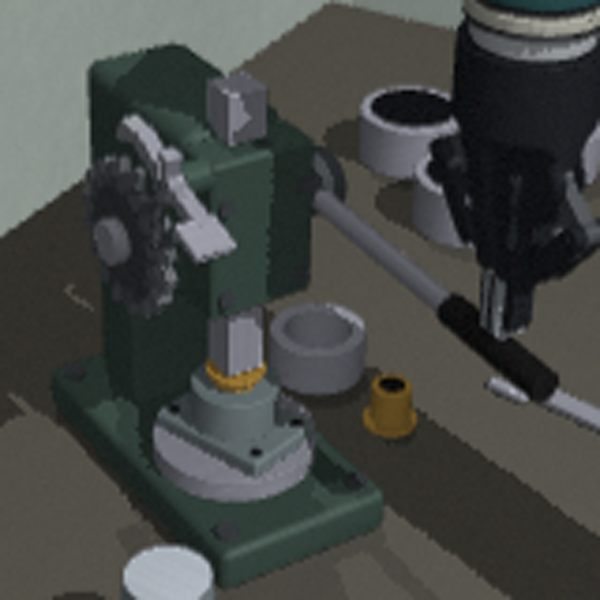

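The ram top has dropped in the picture and the lever follows the finger. The force reading, though, stays near zero, so I'll watch the lever angle in the images instead.

```bash
cat >> h.py <<'E'
def lev(cx,cy,x0=250,y0=130,sc=3.75):
    o,d=ray("side",(x0+(cx-1.4)/sc,y0+(cy-1.4)/sc));X=o+d*(((shaft-o)@py)/(d@py))
    r=X-shaft;a=-(r@px);return .65-np.arctan2(r[2],a),np.hypot(a,r[2])
E
python3 - <<'E'
from h import *
print([lev(*p) for p in[(484,160),(535,157),(498,345),(445,308),(545,380)]])
sweep([.8,.9,1.0],60)
snap("side","s6",(250,130,410,290),3.75)
E
```

```text
[(np.float64(0.12651692447754548), np.float64(187.71422728763358)), (np.float64(0.1375458468389975), np.float64(232.13052873177045)), (np.float64(0.6938986159489067), np.float64(188.8061515992609)), (np.float64(0.7296276304044363), np.float64(140.53009736689518)), (np.float64(0.6813319190496199), np.float64(229.15711507758897))]
0.8 [450.2 -89.5 141.2] [-1.  -0.1 -0.7] 14.55
0.9 [453.5 -91.1 124.3] [-0.3 -0.2  0.4] 14.99
1.0 [458.1 -93.8 108.1] [-1.8  0.1  0.5] 15.43
```

View pics/s6.png

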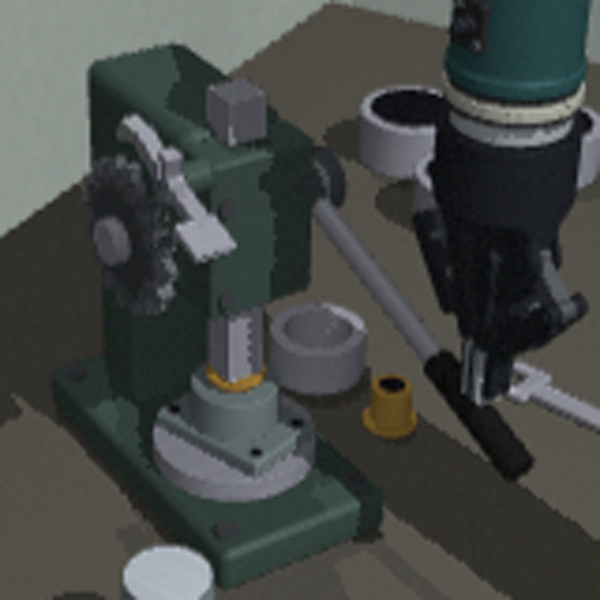

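The lever estimate matches the command (0.69 at 0.7), and the bush flange is visibly lower. I'll carry on to about 1.36.

```bash
python3 - <<'E'
from h import *
sweep([1.1,1.2,1.28,1.34],50)
robot.hold(.4);st()
snap("side","s7",(250,130,410,290),3.75)
E
```

```text
1.1 [463.9 -97.1  92.4] [-2.7  2.8  2.9] 15.97
1.2 [ 470.6 -101.1   77.7] [-5.   3.3  1.6] 16.47
1.28 [ 477.1 -105.1   66.9] [-5.7  2.9  2.8] 16.88
1.34 [ 482.3 -108.3   59.5] [-7.5  5.1  1.8] 17.23
 17.63 [ 482.5 -108.4   59.7] [-6.3  3.9  0.9] 0.1
```

View pics/s7.png

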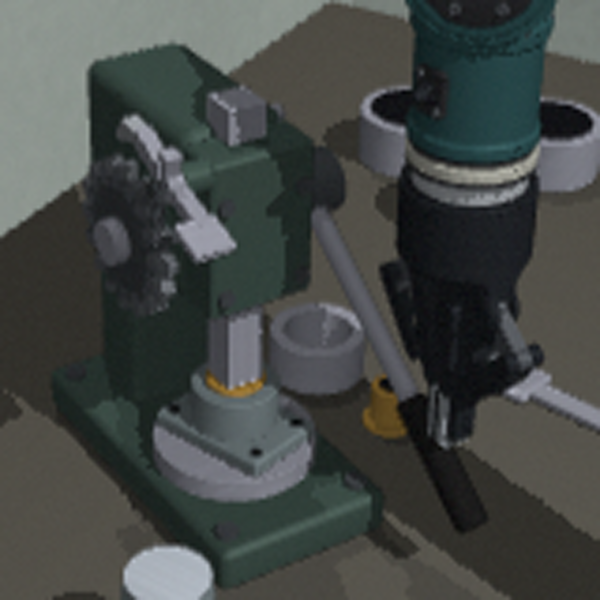

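```bash
python3 - <<'E'
from h import *
print([lev(*p) for p in[(470,522),(440,460),(405,402)]])
sweep([1.38,1.42,1.46],40,fmax=22)
robot.hold(.3);st()
snap("side","s8",(250,130,410,290),3.75)
a=robot.camera("side")[:,:,::-1][200:270,280:350];cv2.imwrite("pics/s8c.png",cv2.resize(a,None,fx=8,fy=8,interpolation=cv2.INTER_CUBIC))
E
```

```text
[(np.float64(1.3068572386942536), np.float64(226.90938086633489)), (np.float64(1.3113452572482225), np.float64(186.36139332065767)), (np.float64(1.3697292513158967), np.float64(145.1321473832065))]
1.38 [ 485.2 -110.    55.1] [-8.1  6.3  4.6] 18.0
1.42 [ 487.9 -111.4   50.8] [-10.9   7.    8.8] 18.32
1.46 [ 490.5 -113.    46.9] [-13.6   8.9  11.2] 18.63
 18.93 [ 490.5 -113.    46.9] [-13.8   8.9  11.1] -0.1
```

View pics/s8.png

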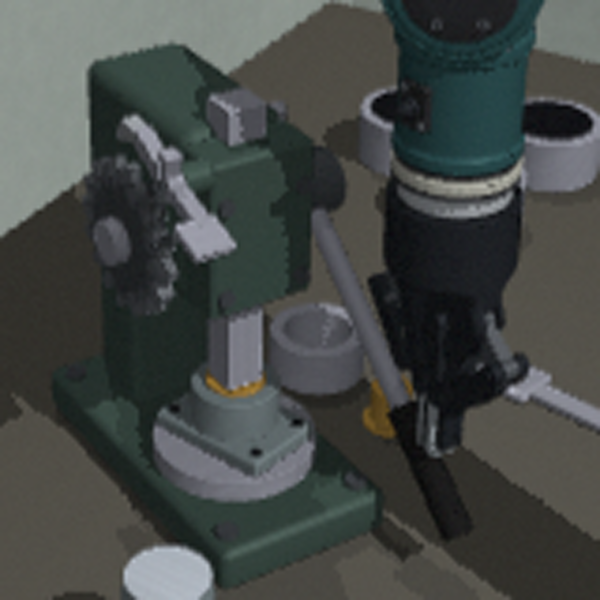

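View pics/s8c.png

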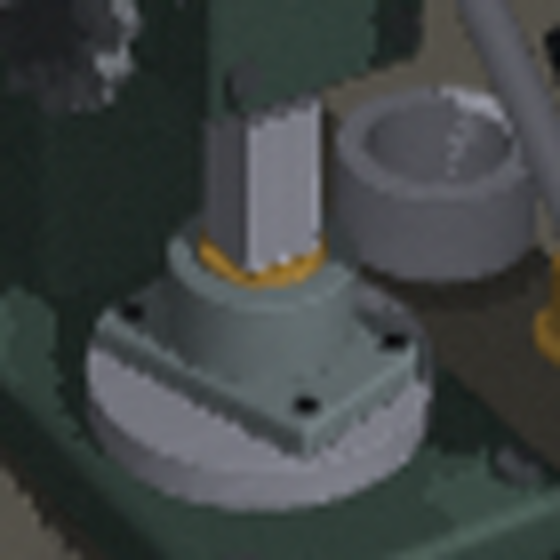

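```bash
python3 - <<'E'
from h import *
print([lev(*p) for p in[(456,530),(430,465),(398,408)]])
sweep([1.5,1.53],40,fmax=32)
robot.hold(.3);s=st()
p=s["position"]
snap("side","s9",(250,130,410,290),3.75)
robot.move_linear(list(p-8*px+[0,0,20]),max_speed=60)
robot.move_linear(list(p-8*px+[0,0,260]),max_speed=200);st()
robot.move_to([300,-450,400],R);st()
snap("side","s10",(250,130,410,290),3.75);snap("top","t10",(255,130,405,280),4)
a=robot.camera("side")[:,:,::-1][200:270,280:350];cv2.imwrite("pics/s10c.png",cv2.resize(a,None,fx=8,fy=8,interpolation=cv2.INTER_CUBIC))
E
```

```text
[(np.float64(1.3903230753204925), np.float64(227.1165100437515)), (np.float64(1.3828024125116583), np.float64(185.67445872952425)), (np.float64(1.4431967249142188), np.float64(146.227180223093))]
1.5 [ 493.1 -114.4   43.2] [-16.3  12.   13.2] 19.35
1.53 [ 495.  -115.6   40.8] [-19.2  14.3  17.3] 19.62
 19.93 [ 495.  -115.7   40.8] [-19.1  13.1  15.4] 0.2
 21.96 [ 487.1 -111.8  299.7] [-0.   0.  -0.7] 0.1
 23.44 [ 301.3 -448.6  399.6] [ 0.8  0.5 -0.6] -0.0
```

View pics/s10.png

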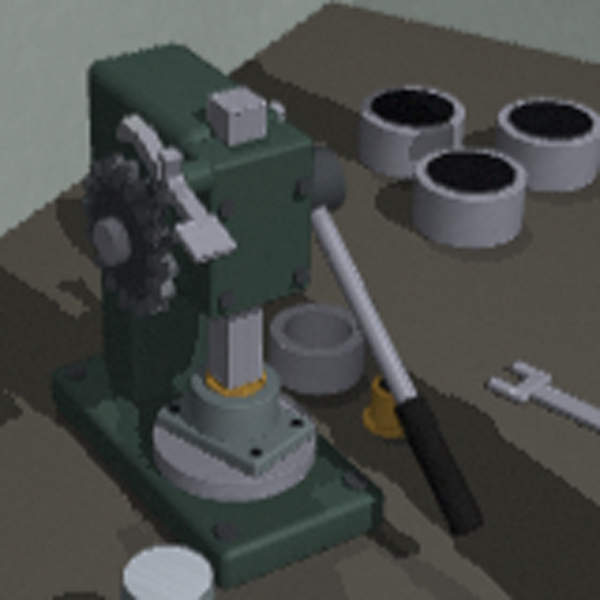

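View pics/t10.png

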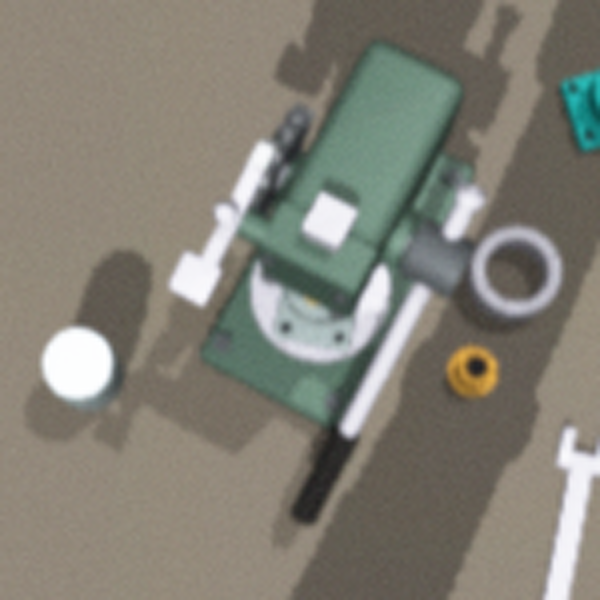

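View pics/s10c.png

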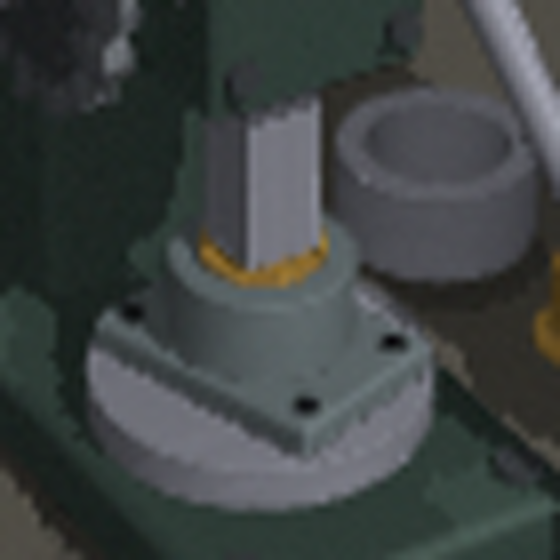

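```bash
python3 - <<'E'
from h import *
print([lev(*p) for p in[(468,527),(440,465),(406,402)]])
b=[cv2.imread(f"pics/{n}.png")[60:400,90:345].astype(int) for n in("s7","s8","s9","s10")]
def brass(f):
    im=cv2.imread(f"pics/{f}.png")[330:405,180:290];h=cv2.cvtColor(im,cv2.COLOR_BGR2HSV);m=(h[...,0]>10)&(h[...,0]<30)&(h[...,1]>120);y,x=np.nonzero(m);return m.sum(),y.max()+330,x.min()+180,x.max()+180
for f in("s4","s6","s7","s8","s9","s10"):print(f,brass(f))
s=robot.get_state();print(s["time"])
E
```

```text
[(np.float64(1.3269029074001115), np.float64(228.77527850005652)), (np.float64(1.3245399511892166), np.float64(188.81763350463152)), (np.float64(1.362107928148661), np.float64(145.4756680301984))]
s4 (np.int64(1371), np.int64(391), np.int64(206), np.int64(265))
s6 (np.int64(632), np.int64(391), np.int64(206), np.int64(265))
s7 (np.int64(551), np.int64(395), np.int64(206), np.int64(265))
s8 (np.int64(495), np.int64(396), np.int64(206), np.int64(265))
s9 (np.int64(489), np.int64(396), np.int64(206), np.int64(265))
s10 (np.int64(545), np.int64(395), np.int64(206), np.int64(265))
23.5917
```

The push along the lever's swing direction rose from about 7 N, which is the bush sliding, to about 27 N with the flange no longer moving. That means it is hard home. The hand is clear, so I'm handing in.

```bash
python3 - <<'E'
from station import robot
robot.finish_job()
E
```

```text
the job is handed in; nothing more can be done
```

The job is handed in after about 23.6 s of the 54 s limit. I pressed the pawl's pad until it flipped over, then pushed the lever down its arc with the closed fingertips until the bush was home. The hand finished well clear of everything.

**Last checks**
- **Pawl:** the picture shows its nose up and its pad lowered, and it stayed that way.
- **Lever:** it rests at about 1.33 rad by the image estimate. It sprang back about 0.06 rad from the 1.39 measured under load.
- **Bush:** the flange looks seated. Its lower edge stopped moving to within 1 pixel of the enlarged crop while the push rose from about 7 N to about 27 N. I judged the last millimetre from that force and the picture, not from a direct measurement.
- **Housing and bystanders:** they looked unmoved in the final pictures, judged by eye.

**What disagreed**
- **Tip height:** the fingertips appeared, and acted, about 40 mm higher along the tool than the stated tool frame gives. I corrected for this after seeing it in the side view.
- **Force reading:** it showed almost nothing during the light pushes (about 3 N), so I confirmed the pawl flip and the early lever travel from pictures instead.

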